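# Find the jammed paper punch by the swing of its handle

## Task

One of the three paper punches has a slug of card jammed in its head. Swing every punch's handle down through its arc, gently: a free one goes fully home and is left fully down ready to be packed; the jammed one binds part-way, so hold a steady push of about 10 N against it for half a second to be sure, then, without forcing it, swing it back up and leave it fully up so that it is picked out for repair. Do not disturb the other things on the table.

Things in the scene. Friction and masses are not known exactly. Their poses are not given: they have to be found in the camera images.
- punch_a: Heavy-duty paper punch, the left (+y) one of three that look alike; fixed to the table. Dark steel base 240 x 130 x 24 mm with a grey box-shaped die head (75 long, 66 wide, top 102 mm above the table) on its far half. Origin: centre of the base's underside, on the table. Its x axis points from the handle side (towards the robot) to the hinge at the far end, z is up.
- hinge_a (a point): Hinge axis of the handle of punch_a: 60 mm along the punch's +x from its origin, 70 mm above the table. The hinge axis is level, along the punch's y.
- handle_a (a joint): Handle angle, rad: 0 fully up (1.15 rad above level), growing as it swings down towards the robot to 1.03, its end stop (home, 0.12 rad above level). Stays where left. A free handle takes 1 to 4 N at the bar all the way; a jammed one meets a stiff spring-like resistance (about 0.8 N more per mm at the bar) somewhere between 0.2 and 0.7 rad and must not be forced.
- bar_a (a point): Middle of the handle's grip bar: a black rubber roller-like bar 18 mm in diameter and 86 mm long, level, along the punch's y, carried at both ends by two 10 mm steel arms 100 mm apart, 150 mm from the hinge axis. It moves on an arc of 150 mm radius from about 207 mm above the table (up) to 88 mm (down).
- punch_b: Heavy-duty paper punch, the middle one of three that look alike; fixed to the table. Dark steel base 240 x 130 x 24 mm with a grey box-shaped die head (75 long, 66 wide, top 102 mm above the table) on its far half. Origin: centre of the base's underside, on the table. Its x axis points from the handle side (towards the robot) to the hinge at the far end, z is up.
- hinge_b (a point): Hinge axis of the handle of punch_b: 60 mm along the punch's +x from its origin, 70 mm above the table. The hinge axis is level, along the punch's y.
- handle_b (a joint): Handle angle, rad: 0 fully up (1.15 rad above level), growing as it swings down towards the robot to 1.03, its end stop (home, 0.12 rad above level). Stays where left. A free handle takes 1 to 4 N at the bar all the way; a jammed one meets a stiff spring-like resistance (about 0.8 N more per mm at the bar) somewhere between 0.2 and 0.7 rad and must not be forced.
- bar_b (a point): Middle of the handle's grip bar: a black rubber roller-like bar 18 mm in diameter and 86 mm long, level, along the punch's y, carried at both ends by two 10 mm steel arms 100 mm apart, 150 mm from the hinge axis. It moves on an arc of 150 mm radius from about 207 mm above the table (up) to 88 mm (down).
- punch_c: Heavy-duty paper punch, the right (-y) one of three that look alike; fixed to the table. Dark steel base 240 x 130 x 24 mm with a grey box-shaped die head (75 long, 66 wide, top 102 mm above the table) on its far half. Origin: centre of the base's underside, on the table. Its x axis points from the handle side (towards the robot) to the hinge at the far end, z is up.
- hinge_c (a point): Hinge axis of the handle of punch_c: 60 mm along the punch's +x from its origin, 70 mm above the table. The hinge axis is level, along the punch's y.
- handle_c (a joint): Handle angle, rad: 0 fully up (1.15 rad above level), growing as it swings down towards the robot to 1.03, its end stop (home, 0.12 rad above level). Stays where left. A free handle takes 1 to 4 N at the bar all the way; a jammed one meets a stiff spring-like resistance (about 0.8 N more per mm at the bar) somewhere between 0.2 and 0.7 rad and must not be forced.
- bar_c (a point): Middle of the handle's grip bar: a black rubber roller-like bar 18 mm in diameter and 86 mm long, level, along the punch's y, carried at both ends by two 10 mm steel arms 100 mm apart, 150 mm from the hinge axis. It moves on an arc of 150 mm radius from about 207 mm above the table (up) to 88 mm (down).
- pen_cup: Dark steel pen cup, 76 mm across, 100 mm tall, empty, loose on the table among the punches. Origin: centre of its underside. Bystander: leave it alone.
- note_block: Block of note paper 76 x 76 x 30 mm, loose on the table among the punches. Origin: centre of its underside. Bystander: leave it alone.
- tape_roll: Roll of clear tape lying flat, 80 mm across, 24 mm high, loose on the table among the punches. Origin: centre of its underside. Bystander: leave it alone.
- eraser: Eraser 55 x 24 x 14 mm, loose on the table among the punches. Origin: centre of its underside. Bystander: leave it alone.
- glue_pot: White glue jar, 52 mm across, 80 mm tall, loose on the table among the punches. Origin: centre of its underside. Bystander: leave it alone.
- stapler: Black stapler, 150 x 36 x 55 mm, loose on the table among the punches. Origin: centre of its underside. Bystander: leave it alone.

How it is judged:
On the way:
1. the jammed handle is felt: held still against the jam for 0.2 s with at least about 6 N at its bar, hinge friction included (12 N on the slug inside) (((velocity of joint handle_a between -0.05 and 0.05 rad/s and contact force between slug and handle_a above 12 N) or (velocity of joint handle_b between -0.05 and 0.05 rad/s and contact force between slug and handle_b above 12 N) or (velocity of joint handle_c between -0.05 and 0.05 rad/s and contact force between slug and handle_c above 12 N))), for 0.2 s.
At the end, for the whole second after the job is handed in: The two free handles are down (within 0.07 rad of the end stop), the jammed one is back up (within 0.2 rad of fully up), all at rest (((value of joint handle_a below 0.2 rad and value of joint each of handle_b, handle_c above 0.96 rad) or (value of joint handle_b below 0.2 rad and value of joint each of handle_a, handle_c above 0.96 rad) or (value of joint handle_c below 0.2 rad and value of joint each of handle_a, handle_b above 0.96 rad)) and velocity of joint handle_a between -0.05 and 0.05 rad/s and velocity of joint handle_b between -0.05 and 0.05 rad/s and velocity of joint handle_c between -0.05 and 0.05 rad/s); the robot touches nothing.
It fails at once if the jammed handle is forced: more than about 20 N at its bar (70 N on the slug inside) (contact force between slug and anything else above 70 N).
It fails at once if a bystander is moved more than 30 mm (distance of any of pen_cup, note_block, tape_roll, eraser, glue_pot, stapler from where it was at the start of the episode above 0.03 m).
It also fails if it takes over 72 s, if anything falls off the work surface, if the arm or the gripper's body presses on something with over 40 N, if the wrist force passes 120 N, or if a joint passes its speed limit or range.

## Robot

A 6-joint arm with a two-finger parallel gripper is mounted at the origin on the work surface. World frame = base frame: x ahead of the robot, y to its left, z up, the work surface at z = 0. Lengths are in m, angles in rad, forces in N, time in s.
With the tool pointing down it reaches from about 0.325 to 0.775 m from the base axis. Payload 9.3 kg.
Tool frame: the origin (TCP) lies midway between the tips of the shut fingers; the grasp point (between the pads) lies 19 mm behind it (ctrl.pinch_z is the distance from the TCP to the grasp point, in m); y points along the fingers, x is the direction in which the jaws open and shut, and the axes are right-handed (so a half turn about y gives the same grasp; the last joint's range is limited). The gripper opens to 85 mm and grips with 20 to 120 N. Pads are 22 mm wide; open, the fingers measure 114 mm over their backs; the gripper's body (76 mm by 85 mm) begins 54 mm behind the grasp point. The pads swing forward as they close: fully open they stand 13 mm farther back than shut.
Start: joints at [1.103, 0.259, 0.021, 1.334, 0, 1.418], TCP at [0.17, 0.523, 0.231] pointing down, gripper open.
Joint ranges: [-3.04, 3.04], [-0.91, 1.82], [-1.04, 1.36], [-1.92, 1.95], [-1.52, 1.45], [-3.14, 3.14]. Speed limits (rad/s): [2.22, 2.22, 2.79, 3.14, 3.14, 3.14].

## Interface

Orientations are given as a unit quaternion [x, y, z, w].
In Python, from rig import ctrl gives the robot as it stands.
- The arm moves only by the tool arm_command, never from a script. Its argument "deltas" is a list of rows, each a list of 4 numbers: the shift along the tool's x, y, z in m, then the turn about the tool's y in degrees. A call has 1 to 8 rows; each row is the pose to reach, as a shift and turn from the pose measured when the call began, along the tool's axes at that moment; what a row does not reach only later rows make up. A row lasts 1/12 s, in which the tool goes at most 41.7 mm and 7.16 degrees, less where a joint would pass 70% of its speed; a pose out of reach is approached as far as the arm can. A call with a gripper value outside its range is refused whole. "hand" is the finger opening in m, from 0 to 0.0854, set as the call begins (left out, the last holds). The fingers move at their own pace and stop on an object; "force" is the grip in N (left out, the last holds). Time passes only in rows, so rows that repeat a pose let the fingers close. It gives the time, the measured TCP pose, the force and the opening at its end, in the units of the state.
- ctrl.read_state(): the state, without advancing time (a new reading comes with each control period).
- ctrl.capture(name): name is "side" or "top"; returns a dict with "color" (420x560x3 uint8, red, green, blue), "z_map" (420x560 float32, m along the optical axis (not along the pixel's ray), 0 where there is no reading), "fx", "fy", "cx", "cy" (pixels), "T" (4x4, takes a point from camera to world coordinates). Camera axes: x right, y down, z forward; pixel columns grow to the right and rows downward; lengths in m; the calibration is good to about 2 mm. A picture is of the moment at which its call begins.
- ctrl.close_job(): hands the job in, once; it reports no verdict.
Trained networks look in a picture, given as the dict that the camera call returned (one of the last four; its "shot" number tells which), for a name from the list of things; names that differ only in an ending like _2 or _b are one class to them, and where a whole thing is asked for, a point or a joint stands for the part that bears it (a point fixed in the world has none). Each returns a list of dicts, best first, with "confidence" (0 to 1); they miss things now and then, are a little off and sometimes report something else, mostly with a low value. They report only what shows in the picture. A call takes as long as a camera call.
- ctrl.recognise(picture, target): "position" ([row, column] in pixels, amid what is visible of it).
- ctrl.masks_of(picture, target): "mask" (420x560 bool, what is visible of it) and "position" ([row, column] in pixels, amid what is visible of it).
The state is a dict: "time_s": time; "joint_pos": joint angles; "qvel": joint speeds; "joint_efforts": joint torques, N m; "eef_pos": TCP position; "tool_rot": TCP orientation; "wrist_force": force on the tool from outside, world axes, zero at the start; "moment": the same for the moment, N m; "opening": finger opening in m.
Only numpy, scipy, OpenCV 4.12 (cv2) and the standard library are available. Lean on these libraries where they do the work, as an engineer would, in place of code of your own. Each camera call takes 0.05 s, during which the arm holds its last target.

## Working session

There is one attempt and no reset: what is moved stays moved. The work goes in short steps, Python scripts to look and compute and a tool call to move; the robot and the scene stay as the last step left them, time stands still between calls to the robot, and variables do not carry over. Pictures are saved under pics/ and viewed, and the job is handed in when it is done.

Besides the shell and the picture viewer there is one more tool, called after "Request:" in YAML: its name, and indented under it one key for each argument. arm_command: Moves the arm, as the interface text tells. Its arguments: {"type":"object","properties":{"deltas":{"type":"array"},"hand":{"type":"number"},"force":{"type":"number"}},"required":["deltas"]}

```bash
ls; mkdir -p pics; python3 - <<'E'
from rig import ctrl
import cv2,numpy as np
s=ctrl.read_state()
for k,v in s.items(): print(k,np.round(v,4))
for n in("side","top"):
    p=ctrl.capture(n); cv2.imwrite(f"pics/{n}0.png",p["color"][:,:,::-1])
    np.savez(f"{n}0.npz",**{k:p[k] for k in("color","z_map","fx","fy","cx","cy","T")})
    print(n,np.round(p["T"],3).tolist(),p["fx"])
E
```

```text
pics
time_s 0.0
joint_pos [ 1.1034  0.2592  0.0208  1.3337 -0.      1.4182]
qvel [ 0.002  -0.      0.0002  0.0002 -0.0007 -0.0006]
joint_efforts [ 1.90000e-03 -5.55637e+01  3.44525e+01  1.39000e-02 -2.00000e-04
 -0.00000e+00]
eef_pos [0.1702 0.5227 0.2307]
tool_rot [ 0.5724  0.415  -0.4158 -0.572 ]
wrist_force [-0.0744 -0.0559  0.0116]
moment [ 0.0239 -0.0292 -0.0017]
opening 0.0852
side [[0.889, -0.312, 0.336, 0.168], [-0.458, -0.613, 0.644, -0.633], [0.005, -0.726, -0.687, 0.847], [0.0, 0.0, 0.0, 1.0]] 421.30789923847584
top [[0.087, -0.974, 0.211, 0.216], [-0.996, -0.086, 0.015, -0.01], [0.004, -0.212, -0.977, 1.564], [0.0, 0.0, 0.0, 1.0]] 505.47519041098906
```

View pics/side0.png

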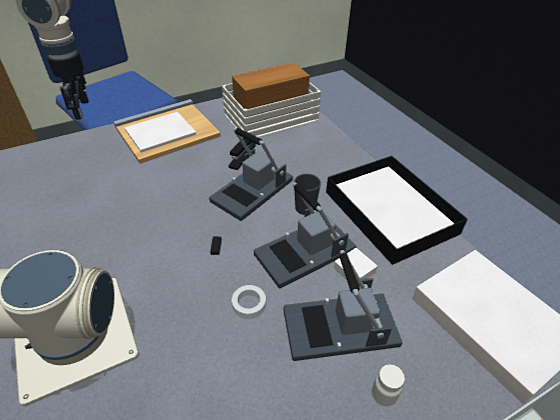

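View pics/top0.png

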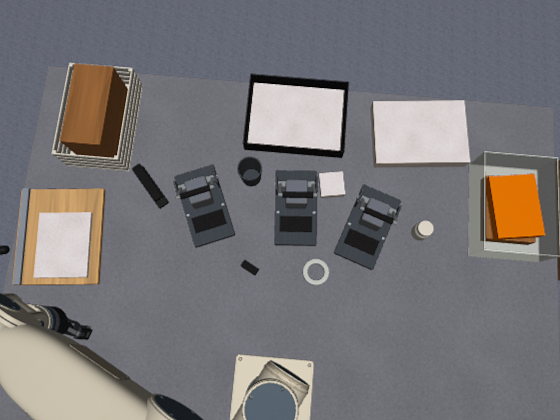

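```bash
cat > h.py <<'E'
import numpy as np
from scipy.spatial.transform import Rotation as R
def load(n):
    d=dict(np.load(n)); return d
def cloud(d):
    z=d["z_map"]; v,u=np.indices(z.shape)
    P=np.stack([(u-d["cx"])/d["fx"]*z,(v-d["cy"])/d["fy"]*z,z],-1)
    W=P@d["T"][:3,:3].T+d["T"][:3,3]; W[z==0]=np.nan
    return W
E
python3 - <<'E'
from rig import ctrl
from h import *
s=ctrl.read_state(); print(R.from_quat(s["tool_rot"]).as_matrix().round(3))
for n in("side","top"):
    p=ctrl.capture(n);W=cloud(p)
    for t in("punch_a","bar_a","handle_a","pen_cup","note_block","tape_roll","eraser","glue_pot","stapler"):
        for r in ctrl.masks_of(p,t):
            q=W[r["mask"]]; q=q[~np.isnan(q[:,0])]
            print(n,t,round(r["confidence"],2),np.round(r["position"]),r["mask"].sum(),np.nanmedian(q,0).round(3),np.nanpercentile(q,2,0).round(3),np.nanpercentile(q,98,0).round(3))
print(ctrl.read_state()["time_s"])
E
```

```text
[[ 0.31  -0.001 -0.951]
 [ 0.951 -0.001  0.31 ]
 [-0.001 -1.     0.   ]]
side punch_a 0.96 [185. 252.] 3266 [0.552 0.239 0.026] [0.438 0.167 0.006] [0.664 0.332 0.21 ]
side punch_a 0.92 [247. 307.] 4585 [ 0.567 -0.05   0.025] [ 0.456 -0.095  0.005] [0.685 0.037 0.21 ]
side punch_a 0.76 [322. 345.] 6830 [ 0.525 -0.27   0.025] [ 0.415 -0.341  0.01 ] [ 0.644 -0.175  0.212]
side bar_a 0.96 [206. 311.] 422 [ 0.57  -0.045  0.204] [ 0.558 -0.08   0.078] [0.63  0.026 0.213]
side bar_a 0.89 [283. 358.] 793 [ 0.534 -0.27   0.204] [ 0.509 -0.321  0.023] [ 0.622 -0.138  0.214]
side bar_a 0.72 [140. 249.] 322 [0.555 0.258 0.204] [0.529 0.21  0.05 ] [0.623 0.459 0.213]
side handle_a 0.98 [282. 357.] 725 [ 0.532 -0.273  0.206] [ 0.509 -0.321  0.076] [ 0.6   -0.21   0.214]
side handle_a 0.97 [204. 311.] 558 [ 0.576 -0.043  0.195] [ 0.557 -0.08   0.041] [0.677 0.1   0.213]
side handle_a 0.65 [138. 252.] 431 [0.563 0.253 0.186] [0.529 0.21  0.001] [0.678 0.475 0.213]
side pen_cup 0.56 [190. 306.] 550 [0.668 0.127 0.071] [0.629 0.087 0.003] [0.698 0.159 0.1  ]
side note_block 0.74 [265. 358.] 626 [ 0.6
[... 1838 characters left out ...]
en_cup 0.4 [182. 332.] 635 [ 0.656 -0.129  0.03 ] [ 0.62  -0.168 -0.   ] [ 0.698 -0.09   0.038]
top note_block 0.63 [181. 333.] 632 [ 0.656 -0.129  0.03 ] [ 0.62  -0.167  0.005] [ 0.697 -0.089  0.038]
top tape_roll 0.9 [279. 313.] 334 [ 0.378 -0.101  0.024] [ 0.343 -0.139  0.001] [ 0.414 -0.063  0.031]
top tape_roll 0.34 [187. 192.] 406 [0.564 0.266 0.206] [0.531 0.217 0.023] [0.641 0.339 0.217]
top glue_pot 0.8 [226. 422.] 323 [ 0.527 -0.408  0.077] [ 0.508 -0.434  0.01 ] [ 0.553 -0.39   0.086]
top glue_pot 0.49 [213. 378.] 380 [ 0.539 -0.253  0.208] [ 0.512 -0.322  0.025] [ 0.609 -0.203  0.217]
top stapler 0.84 [182. 149.] 571 [0.599 0.433 0.05 ] [0.547 0.389 0.002] [0.664 0.492 0.063]
1.1
```

```bash
python3 - <<'E'
from h import *
import cv2
d=load("top0.npz");W=cloud(d)
for n,(x,y) in dict(a=(.555,.26),b=(.57,-.022),c=(.53,-.25)).items():
    for f in("top0.npz","side0.npz"):
        W=cloud(load(f)).reshape(-1,3)
        near=np.hypot(W[:,0]-x,W[:,1]-y)<.17
        q=W[near&(W[:,2]>.017)&(W[:,2]<.034)]
        # keep largest cluster via distance image
        g=np.zeros((400,400),np.uint8); ij=((q[:,:2]-[x-.2,y-.2])*1000).astype(int); g[ij[:,0],ij[:,1]]=255
        g=cv2.morphologyEx(g,cv2.MORPH_CLOSE,np.ones((9,9)))
        g=cv2.morphologyEx(g,cv2.MORPH_OPEN,np.ones((9,9)))
        N,L,S,C=cv2.connectedComponentsWithStats(g); k=1+S[1:,4].argmax()
        lab=L[ij[:,0],ij[:,1]]==k; r=cv2.minAreaRect(q[lab][:,:2].astype(np.float32)*1000)
        b=W[near&(W[:,2]>.185)]
        top=b
        c,sz,ang=r
        rb=cv2.minAreaRect((b[:,:2]*1000).astype(np.float32))
        print(n,f,np.round(c,1),np.round(sz,1),round(ang,1),"| bar",np.round(rb[0],1),np.round(rb[1],1),round(rb[2],1),b[:,2].max().round(3),len(b), b.mean(0).round(3))
E
```

```text
a top0.npz [526.9 250.3] [173.4 129.8] 23.0 | bar [553.6 261.1] [ 23.2 107.6] 23.9 0.219 236 [0.551 0.26  0.21 ]
a side0.npz [527.6 247.2] [180.6 131.1] 23.5 | bar [549.1 255. ] [ 21.1 107.3] 27.7 0.214 219 [0.55  0.249 0.206]
b top0.npz [533.3 -25.1] [154.4 127.2] 3.6 | bar [571.6 -23.4] [ 24.3 106.7] 3.1 0.221 242 [ 0.568 -0.022  0.21 ]
b side0.npz [541.6 -29. ] [173.2 129.1] 3.8 | bar [565.9 -27.1] [ 21.1 108.6] 8.1 0.215 295 [ 0.565 -0.034  0.207]
c top0.npz [ 502.7 -239.5] [130.3 171.3] 70.7 | bar [ 530.5 -249.6] [108.2  21.3] 72.3 0.22 236 [ 0.529 -0.249  0.211]
c side0.npz [ 499.9 -242.6] [131.5 169.6] 71.0 | bar [ 527.1 -252.5] [110.2  21.9] 74.8 0.215 439 [ 0.524 -0.26   0.209]
```

```bash
cat >> h.py <<'E'
def go(x,y,z,yaw):
    from rig import ctrl
    s=ctrl.read_state(); M=R.from_quat(s["tool_rot"]).as_matrix(); p=np.array(s["eef_pos"])
    cur=np.degrees(np.arctan2(M[1,0],M[0,0]))
    dl=M.T@(np.array([x,y,z])-p); t=-(yaw-cur)
    t=(t+90)%180-90
    print("t",s["time_s"],"pos",p.round(4),"yaw",cur.round(2),"F",np.round(s["wrist_force"],2),"open",round(s["opening"],4)); print("shift",dl.round(4),"turn",round(t,2))
E
python3 -c "
from h import *
go(.556,.262,.255,23)"
```

```text
t 1.1 pos [0.1703 0.523  0.2313] yaw 71.96 F [0.21 0.33 0.44] open 0.0854
shift [-0.1287 -0.0237 -0.4476] turn 48.96
```

Request:
arm_command:
  deltas:
    - [-0.005,-0.003,-0.015,2]
    - [-0.014,-0.007,-0.05,6]
    - [-0.024,-0.012,-0.085,10]
    - [-0.034,-0.018,-0.12,14]
    - [-0.044,-0.024,-0.155,18]
    - [-0.054,-0.024,-0.19,22]
    - [-0.064,-0.024,-0.22,26]
    - [-0.071,-0.024,-0.245,29]
  hand: 0.0854
  force: 20

```text
time_s: 1.77
eef_pos: [0.383, 0.378, 0.2555]
tool_rot: [0.659, 0.258, -0.257, -0.659]
wrist_force: [0.1, 0.4, 0.2]
opening: 0.0854
```

```bash
python3 -c "
from h import *
go(.556,.262,.255,23)"
```

```text
t 1.7667 pos [0.383  0.378  0.2555] yaw 42.69 F [0.07 0.37 0.23] open 0.0854
shift [ 0.0485  0.0006 -0.2026] turn 19.69
```

Request:
arm_command:
  deltas:
    - [0.008,0,-0.033,3.2]
    - [0.016,0,-0.066,6.4]
    - [0.024,0,-0.1,9.7]
    - [0.032,0,-0.133,13]
    - [0.04,0,-0.165,16.2]
    - [0.046,0,-0.19,18.5]
    - [0.0485,0.0,-0.2025,19.7]
    - [0.0485,0.0,-0.2025,19.7]

```text
time_s: 2.43
eef_pos: [0.5578, 0.2603, 0.2546]
tool_rot: [0.693, 0.14, -0.14, -0.693]
wrist_force: [0.4, 0.5, -0.3]
opening: 0.0855
```

```bash
python3 -c "
from rig import ctrl
from h import *
import cv2
go(.556,.262,.188,23)
a=ctrl.capture('side')['color'];cv2.imwrite('pics/s1.png',cv2.resize(a[60:300,130:450],None,fx=2.4,fy=2.4)[:,:,::-1])
"
```

```text
t 2.4333 pos [0.5578 0.2603 0.2546] yaw 22.78 F [ 0.35  0.52 -0.31] open 0.0855
shift [-0.001   0.0666  0.0023] turn -0.22
```

View pics/s1.png

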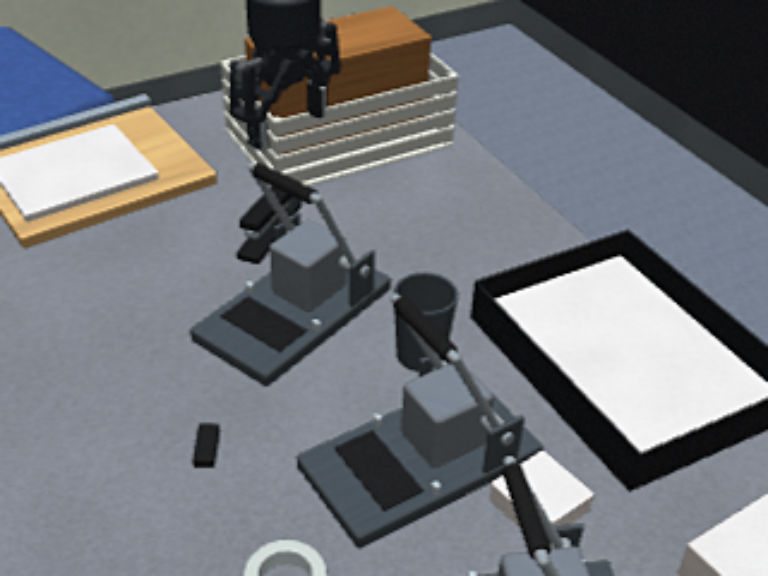

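The picture shows the open fingers, at about (245,115) and (318,95), above punch_a's bar at (285,185). They straddle it along the punch's x. Next I descend and close on the bar.

Request:
arm_command:
  deltas:
    - [-0.001,0.008,0.002,0]
    - [-0.001,0.02,0.002,0]
    - [-0.001,0.032,0.002,0]
    - [-0.001,0.044,0.002,0]
    - [-0.001,0.056,0.002,0]
    - [-0.001,0.063,0.002,0]
    - [-0.001,0.066,0.002,0]
    - [-0.001,0.066,0.002,0]

```text
time_s: 3.15
eef_pos: [0.5537, 0.2635, 0.1885]
tool_rot: [0.693, 0.14, -0.141, -0.693]
wrist_force: [-0.4, 0.3, -0.2]
opening: 0.0854
```

Request:
arm_command:
  deltas:
    - [0,0,0,0]
    - [0,0,0,0]
    - [0,0,0,0]
    - [0,0,0,0]
    - [0,0,0,0]
    - [0,0,0,0]
  hand: 0.005
  force: 20

```text
time_s: 3.65
eef_pos: [0.5535, 0.2633, 0.1888]
tool_rot: [0.693, 0.14, -0.142, -0.693]
wrist_force: [-2.7, -2.1, 2.8]
opening: 0.0172
```

```bash
python3 -c "
from rig import ctrl
from h import *
import cv2
go(.556,.262,.188,23)
a=ctrl.capture('side')['color'];cv2.imwrite('pics/s2.png',cv2.resize(a[60:300,130:450],None,fx=2.4,fy=2.4)[:,:,::-1])
"
```

```text
t 3.65 pos [0.5535 0.2633 0.1888] yaw 22.99 F [-2.72 -2.1   2.81] open 0.0172
shift [ 0.0018  0.0008 -0.0022] turn -0.01
```

View pics/s2.png

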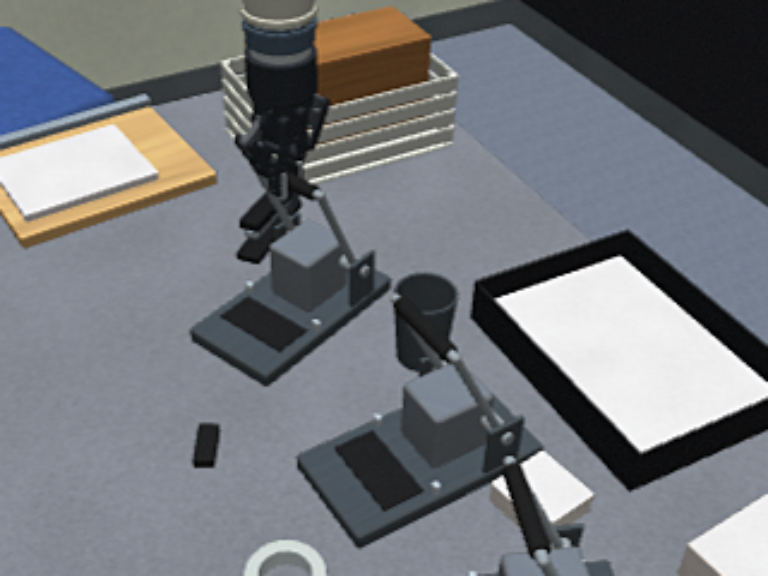

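```bash
cat >> h.py <<'E'
def arc(g,yaw,thetas,phi0=1.15,r=.15,R0=None):
    """rows from measured pose; g = TCP at grip (phi0)"""
    from rig import ctrl
    s=ctrl.read_state(); M=R.from_quat(s["tool_rot"]).as_matrix(); p=np.array(s["eef_pos"]); g=np.array(g)
    ux=np.array([np.cos(np.radians(yaw)),np.sin(np.radians(yaw)),0]); 
    h=g-r*np.array([-np.cos(phi0)*ux[0],-np.cos(phi0)*ux[1],np.sin(phi0)])
    v=p-h; ph=np.arctan2(v[2],-v@ux); f=np.array(s["wrist_force"])
    tang=-np.sin(ph)*ux; tang[2]=-np.cos(ph); rad=-np.cos(ph)*ux; rad[2]=np.sin(ph)
    cur=np.degrees(np.arctan2(M[1,0],M[0,0]))
    print("t %.2f theta %.3f r %.4f lat %.4f  Ftang(push) %.2f Frad %.2f Flat %.2f open %.4f dyaw %.2f"%(s["time_s"],1.15-ph,np.hypot(v[2],v@ux),v@np.array([-ux[1],ux[0],0]),-f@tang,f@rad,f@[-ux[1],ux[0],0],s["opening"],cur-yaw))
    for th in thetas:
        q=1.15-th; t=h+r*(np.array([0,0,np.sin(q)])-np.cos(q)*ux)
        print(round(th,3),(M.T@(t-p)).round(4).tolist())
E
python3 -c "
from h import *
arc([.5535,.2633,.1888],23,np.arange(.02,.65,.02))"
```

```text
t 3.70 theta 0.000 r 0.1500 lat 0.0000  Ftang(push) -1.32 Frad 4.09 Flat 0.92 open 0.0176 dyaw -0.01
0.02 [-0.0027, 0.0013, -0.0]
0.04 [-0.0054, 0.0026, -0.0]
0.06 [-0.0081, 0.0039, -0.0]
0.08 [-0.0107, 0.0054, -0.0]
0.1 [-0.0133, 0.0068, -0.0]
0.12 [-0.0159, 0.0083, -0.0]
0.14 [-0.0185, 0.0099, -0.0]
0.16 [-0.021, 0.0115, -0.0]
0.18 [-0.0235, 0.0132, -0.0]
0.2 [-0.026, 0.0149, -0.0]
0.22 [-0.0284, 0.0167, -0.0]
0.24 [-0.0308, 0.0185, -0.0]
0.26 [-0.0331, 0.0204, -0.0]
0.28 [-0.0354, 0.0223, -0.0]
0.3 [-0.0377, 0.0243, -0.0]
0.32 [-0.0399, 0.0263, -0.0]
0.34 [-0.0421, 0.0283, -0.0]
0.36 [-0.0443, 0.0304, -0.0]
0.38 [-0.0464, 0.0326, -0.0]
0.4 [-0.0484, 0.0347, -0.0]
0.42 [-0.0504, 0.037, -0.0]
0.44 [-0.0524, 0.0392, -0.0]
0.46 [-0.0543, 0.0415, -0.0]
0.48 [-0.0562, 0.0439, -0.0]
0.5 [-0.0581, 0.0462, -0.0]
0.52 [-0.0598, 0.0486, -0.0]
0.54 [-0.0616, 0.0511, -0.0]
0.56 [-0.0633, 0.0536, -0.0]
0.58 [-0.0649, 0.0561, -0.0]
0.6 [-0.0665, 0.0586, -0.0]
0.62 [-0.068, 0.0612, -0.0]
0.64 [-0.0695, 0.0638, -0.0]
```

Now the first 0.2 rad of the arc, in 8 rows of 0.025 rad.

Request:
arm_command:
  deltas:
    - [-0.0027,0.0013,0,0]
    - [-0.0054,0.0026,0,0]
    - [-0.0094,0.0047,0,0]
    - [-0.0133,0.0068,0,0]
    - [-0.0172,0.0091,0,0]
    - [-0.021,0.0115,0,0]
    - [-0.0242,0.0137,0,0]
    - [-0.026,0.0149,0,0]

```text
time_s: 4.37
eef_pos: [0.529, 0.2529, 0.1737]
tool_rot: [0.693, 0.14, -0.142, -0.693]
wrist_force: [2.3, 1.9, 2.0]
opening: 0.0173
```

```bash
python3 -c "
from h import *
arc([.5535,.2633,.1888],23,np.arange(.2,.4,.015))"
```

```text
t 4.37 theta 0.205 r 0.1502 lat -0.0000  Ftang(push) 3.46 Frad -0.07 Flat 0.87 open 0.0173 dyaw -0.01
0.2 [0.0007, -0.0002, 0.0]
0.215 [-0.0012, 0.0011, 0.0]
0.23 [-0.0029, 0.0024, 0.0]
0.245 [-0.0047, 0.0038, 0.0]
0.26 [-0.0065, 0.0052, 0.0]
0.275 [-0.0082, 0.0067, 0.0]
0.29 [-0.0099, 0.0081, 0.0]
0.305 [-0.0116, 0.0096, 0.0]
0.32 [-0.0133, 0.0111, 0.0]
0.335 [-0.0149, 0.0126, 0.0]
0.35 [-0.0166, 0.0142, 0.0]
0.365 [-0.0182, 0.0158, 0.0]
0.38 [-0.0197, 0.0174, 0.0]
0.395 [-0.0213, 0.019, 0.0]
```

Request:
arm_command:
  deltas:
    - [-0.0015,0.0013,0,0]
    - [-0.0033,0.0027,0,0]
    - [-0.0052,0.0042,0,0]
    - [-0.0072,0.0058,0,0]
    - [-0.0082,0.0067,0,0]

```text
time_s: 4.78
eef_pos: [0.5212, 0.2495, 0.1668]
tool_rot: [0.693, 0.14, -0.142, -0.693]
wrist_force: [2.8, 1.5, 1.2]
opening: 0.0174
```

```bash
python3 -c "
from h import *
arc([.5535,.2633,.1888],23,np.arange(.275,.4,.015))"
```

```text
t 4.78 theta 0.277 r 0.1500 lat -0.0001  Ftang(push) 3.20 Frad -1.06 Flat 0.25 open 0.0174 dyaw -0.01
0.275 [0.0002, -0.0002, 0.0001]
0.29 [-0.0015, 0.0012, 0.0001]
0.305 [-0.0032, 0.0027, 0.0001]
0.32 [-0.0048, 0.0042, 0.0001]
0.335 [-0.0065, 0.0057, 0.0001]
0.35 [-0.0081, 0.0073, 0.0001]
0.365 [-0.0097, 0.0089, 0.0001]
0.38 [-0.0113, 0.0105, 0.0001]
0.395 [-0.0128, 0.0121, 0.0001]
```

Request:
arm_command:
  deltas:
    - [-0.0015,0.0012,0,0]
    - [-0.0032,0.0027,0,0]
    - [-0.0048,0.0042,0,0]
    - [-0.0065,0.0057,0,0]
    - [-0.0081,0.0073,0,0]
    - [-0.0089,0.0081,0,0]

```text
time_s: 5.28
eef_pos: [0.5127, 0.2459, 0.1584]
tool_rot: [0.693, 0.14, -0.142, -0.693]
wrist_force: [2.2, 0.6, 1.6]
opening: 0.0174
```

```bash
python3 -c "
from h import *
arc([.5535,.2633,.1888],23,np.arange(.35,.5,.015))"
```

```text
t 5.28 theta 0.360 r 0.1500 lat -0.0000  Ftang(push) 2.79 Frad -0.48 Flat -0.29 open 0.0174 dyaw -0.01
0.35 [0.0011, -0.0011, 0.0]
0.365 [-0.0005, 0.0005, 0.0]
0.38 [-0.0021, 0.0021, 0.0]
0.395 [-0.0036, 0.0038, 0.0]
0.41 [-0.0051, 0.0054, 0.0]
0.425 [-0.0066, 0.0071, 0.0]
0.44 [-0.0081, 0.0088, 0.0]
0.455 [-0.0096, 0.0105, 0.0]
0.47 [-0.011, 0.0122, 0.0]
0.485 [-0.0124, 0.014, 0.0]
0.5 [-0.0137, 0.0158, 0.0]
```

Request:
arm_command:
  deltas:
    - [-0.0015,0.0015,0,0]
    - [-0.003,0.0031,0,0]
    - [-0.0051,0.0054,0,0]
    - [-0.0066,0.0071,0,0]
    - [-0.0081,0.0088,0,0]
    - [-0.0089,0.0097,0,0]

```text
time_s: 5.78
eef_pos: [0.5043, 0.2424, 0.1485]
tool_rot: [0.693, 0.14, -0.142, -0.693]
wrist_force: [2.1, 1.7, 2.2]
opening: 0.0169
```

```bash
python3 -c "
from h import *
arc([.5535,.2633,.1888],23,np.arange(.44,.6,.015))"
```

```text
t 5.78 theta 0.450 r 0.1500 lat -0.0000  Ftang(push) 3.35 Frad -0.63 Flat 0.73 open 0.0169 dyaw -0.02
0.44 [0.001, -0.0012, 0.0]
0.455 [-0.0005, 0.0005, 0.0]
0.47 [-0.0019, 0.0023, 0.0]
0.485 [-0.0033, 0.004, 0.0]
0.5 [-0.0046, 0.0058, 0.0]
0.515 [-0.006, 0.0076, 0.0]
0.53 [-0.0073, 0.0095, 0.0]
0.545 [-0.0086, 0.0113, 0.0]
0.56 [-0.0099, 0.0132, 0.0]
0.575 [-0.0111, 0.0151, 0.0]
0.59 [-0.0123, 0.017, 0.0]
```

Request:
arm_command:
  deltas:
    - [-0.0012,0.0014,0,0]
    - [-0.0026,0.0031,0,0]
    - [-0.004,0.0049,0,0]
    - [-0.0053,0.0067,0,0]
    - [-0.0066,0.0085,0,0]
    - [-0.0079,0.0104,0,0]
    - [-0.0086,0.0113,0,0]

```text
time_s: 6.37
eef_pos: [0.4961, 0.2389, 0.1369]
tool_rot: [0.693, 0.14, -0.142, -0.693]
wrist_force: [2.6, 0.3, 2.3]
opening: 0.0172
```

```bash
python3 -c "
from h import *
arc([.5535,.2633,.1888],23,np.arange(.55,.7,.015))"
```

```text
t 6.37 theta 0.547 r 0.1500 lat -0.0000  Ftang(push) 3.28 Frad -0.79 Flat -0.78 open 0.0172 dyaw -0.01
0.55 [-0.0002, 0.0003, 0.0]
0.565 [-0.0015, 0.0022, 0.0]
0.58 [-0.0027, 0.0041, 0.0]
0.595 [-0.0039, 0.006, 0.0]
0.61 [-0.005, 0.0079, 0.0]
0.625 [-0.0062, 0.0099, 0.0]
0.64 [-0.0073, 0.0118, 0.0]
0.655 [-0.0084, 0.0138, 0.0]
0.67 [-0.0094, 0.0158, 0.0]
0.685 [-0.0104, 0.0178, 0.0]
```

Request:
arm_command:
  deltas:
    - [-0.0012,0.0018,0,0]
    - [-0.0025,0.0038,0,0]
    - [-0.0039,0.006,0,0]
    - [-0.005,0.0079,0,0]
    - [-0.0062,0.0099,0,0]
    - [-0.0073,0.0118,0,0]

```text
time_s: 6.87
eef_pos: [0.4894, 0.236, 0.1249]
tool_rot: [0.693, 0.14, -0.142, -0.693]
wrist_force: [2.6, 1.2, 1.5]
opening: 0.0174
```

```bash
python3 -c "
from h import *
arc([.5535,.2633,.1888],23,np.arange(.64,1.05,.02))"
```

```text
t 6.87 theta 0.641 r 0.1500 lat -0.0001  Ftang(push) 2.70 Frad -1.79 Flat 0.03 open 0.0174 dyaw -0.01
0.64 [0.0001, -0.0002, 0.0001]
0.66 [-0.0013, 0.0025, 0.0001]
0.68 [-0.0027, 0.0051, 0.0001]
0.7 [-0.0041, 0.0078, 0.0001]
0.72 [-0.0053, 0.0105, 0.0001]
0.74 [-0.0065, 0.0133, 0.0001]
0.76 [-0.0077, 0.0161, 0.0001]
0.78 [-0.0088, 0.0188, 0.0001]
0.8 [-0.0099, 0.0217, 0.0001]
0.82 [-0.0108, 0.0245, 0.0001]
0.84 [-0.0118, 0.0273, 0.0001]
0.86 [-0.0127, 0.0302, 0.0001]
0.88 [-0.0135, 0.0331, 0.0001]
0.9 [-0.0142, 0.036, 0.0001]
0.92 [-0.015, 0.0389, 0.0001]
0.94 [-0.0156, 0.0418, 0.0001]
0.96 [-0.0162, 0.0448, 0.0001]
0.98 [-0.0167, 0.0477, 0.0001]
1.0 [-0.0172, 0.0507, 0.0001]
1.02 [-0.0176, 0.0537, 0.0001]
1.04 [-0.0179, 0.0566, 0.0001]
```

Request:
arm_command:
  deltas:
    - [-0.0013,0.0025,0,0]
    - [-0.0027,0.0051,0,0]
    - [-0.0041,0.0078,0,0]
    - [-0.0053,0.0105,0,0]
    - [-0.0065,0.0133,0,0]

```text
time_s: 7.28
eef_pos: [0.4832, 0.2334, 0.1114]
tool_rot: [0.693, 0.14, -0.142, -0.693]
wrist_force: [2.8, 1.2, 1.8]
opening: 0.0173
```

```bash
python3 -c "
from h import *
arc([.5535,.2633,.1888],23,np.arange(.74,1.1,.02))"
```

```text
t 7.28 theta 0.742 r 0.1500 lat -0.0000  Ftang(push) 2.88 Frad -2.08 Flat 0.05 open 0.0173 dyaw -0.01
0.74 [0.0001, -0.0003, 0.0]
0.76 [-0.0011, 0.0025, 0.0]
0.78 [-0.0022, 0.0053, 0.0]
0.8 [-0.0032, 0.0081, 0.0]
0.82 [-0.0042, 0.0109, 0.0]
0.84 [-0.0051, 0.0137, 0.0]
0.86 [-0.006, 0.0166, 0.0]
0.88 [-0.0068, 0.0195, 0.0]
0.9 [-0.0076, 0.0224, 0.0]
0.92 [-0.0083, 0.0253, 0.0]
0.94 [-0.009, 0.0282, 0.0]
0.96 [-0.0095, 0.0312, 0.0]
0.98 [-0.0101, 0.0341, 0.0]
1.0 [-0.0105, 0.0371, 0.0]
1.02 [-0.0109, 0.0401, 0.0]
1.04 [-0.0113, 0.0431, 0.0]
1.06 [-0.0116, 0.046, 0.0]
1.08 [-0.0118, 0.049, 0.0]
1.1 [-0.012, 0.052, 0.0]
```

Past the jam band at about 3 N, so punch_a is free. I'll take it to its stop.

Request:
arm_command:
  deltas:
    - [-0.0016,0.004,0,0]
    - [-0.0032,0.0081,0,0]
    - [-0.0047,0.0123,0,0]
    - [-0.006,0.0166,0,0]
    - [-0.0072,0.021,0,0]
    - [-0.0083,0.0253,0,0]
    - [-0.0093,0.0297,0,0]
    - [-0.0101,0.0341,0,0]

```text
time_s: 7.95
eef_pos: [0.4741, 0.2295, 0.077]
tool_rot: [0.693, 0.14, -0.142, -0.693]
wrist_force: [5.0, 2.6, 1.6]
opening: 0.0169
```

```bash
python3 -c "
from h import *
arc([.5535,.2633,.1888],23,np.arange(.98,1.1,.01))"
```

```text
t 7.95 theta 0.981 r 0.1497 lat -0.0001  Ftang(push) 2.57 Frad -5.32 Flat 0.46 open 0.0169 dyaw -0.02
0.98 [-0.0003, -0.0003, 0.0001]
0.99 [-0.0005, 0.0012, 0.0001]
1.0 [-0.0007, 0.0027, 0.0001]
1.01 [-0.001, 0.0042, 0.0001]
1.02 [-0.0012, 0.0057, 0.0001]
1.03 [-0.0013, 0.0072, 0.0001]
1.04 [-0.0015, 0.0086, 0.0001]
1.05 [-0.0017, 0.0101, 0.0001]
1.06 [-0.0018, 0.0116, 0.0001]
1.07 [-0.0019, 0.0131, 0.0001]
1.08 [-0.002, 0.0146, 0.0001]
1.09 [-0.0021, 0.0161, 0.0001]
1.1 [-0.0022, 0.0176, 0.0001]
```

Request:
arm_command:
  deltas:
    - [-0.0003,0.0018,0,0]
    - [-0.0005,0.0036,0,0]
    - [-0.0006,0.0054,0,0]
    - [-0.0007,0.0072,0,0]
    - [-0.0007,0.0072,0,0]

```text
time_s: 8.37
eef_pos: [0.4738, 0.2294, 0.0717]
tool_rot: [0.693, 0.141, -0.141, -0.693]
wrist_force: [-2.8, -0.4, 23.7]
opening: 0.0174
```

```bash
python3 -c "
from h import *
arc([.5535,.2633,.1888],23,np.arange(1.03,1.1,.01))"
```

```text
t 8.37 theta 1.017 r 0.1492 lat -0.0001  Ftang(push) 23.12 Frad 5.86 Flat 0.78 open 0.0174 dyaw -0.01
1.03 [-0.0011, 0.0019, 0.0001]
1.04 [-0.0012, 0.0034, 0.0001]
1.05 [-0.0014, 0.0049, 0.0001]
1.06 [-0.0015, 0.0064, 0.0001]
1.07 [-0.0017, 0.0078, 0.0001]
1.08 [-0.0018, 0.0093, 0.0001]
1.09 [-0.0019, 0.0108, 0.0001]
1.1 [-0.002, 0.0123, 0.0001]
```

Request:
arm_command:
  deltas:
    - [0,-0.0012,0,0]
    - [0,-0.0012,0,0]
    - [0,-0.0012,0,0]
    - [0,-0.0012,0,0]
    - [0,-0.0012,0,0]
  hand: 0.0854

```text
time_s: 8.78
eef_pos: [0.4733, 0.2292, 0.0723]
tool_rot: [0.693, 0.141, -0.141, -0.693]
wrist_force: [-0.3, 0.3, -0.5]
opening: 0.0765
```

```bash
python3 -c "
from h import *
go(.4738,.2294,.255,23)"
```

```text
t 8.7833 pos [0.4733 0.2292 0.0723] yaw 22.99 F [-0.33  0.28 -0.49] open 0.0765
shift [ 0.0004 -0.1827 -0.    ] turn -0.01
```

Request:
arm_command:
  deltas:
    - [0,-0.01,0,0]
    - [0,-0.035,0,0]
    - [0,-0.065,0,0]
    - [0,-0.095,0,0]
    - [0,-0.125,0,0]
    - [0,-0.155,0,0]
    - [0,-0.177,0,0]
    - [0,-0.183,0,0]

```text
time_s: 9.45
eef_pos: [0.4742, 0.2295, 0.2596]
tool_rot: [-0.693, -0.142, 0.139, 0.693]
wrist_force: [-0.6, -0.1, 0.1]
opening: 0.0853
```

```bash
python3 -c "
from h import *
go(.5745,-.024,.255,3.6)"
```

```text
t 9.45 pos [0.4742 0.2295 0.2596] yaw 22.99 F [-0.63 -0.14  0.12] open 0.0853
shift [-0.0067  0.0048 -0.2726] turn 19.39
```

Request:
arm_command:
  deltas:
    - [0,0,-0.015,1]
    - [-0.002,0.002,-0.05,4]
    - [-0.003,0.003,-0.09,7]
    - [-0.004,0.003,-0.13,10]
    - [-0.005,0.004,-0.17,13]
    - [-0.006,0.004,-0.21,16]
    - [-0.0067,0.0045,-0.25,18.5]
    - [-0.0067,0.0045,-0.2726,19.4]

```text
time_s: 10.12
eef_pos: [0.5752, -0.0276, 0.2546]
tool_rot: [-0.707, -0.022, 0.019, 0.707]
wrist_force: [0.0, 0.3, 0.4]
opening: 0.0852
```

```bash
python3 - <<'E'
from h import *
from rig import ctrl
import cv2
p=ctrl.capture("top")
cv2.imwrite('pics/t3.png',cv2.resize(p["color"][120:300,130:450],None,fx=2.4,fy=2.4)[:,:,::-1])
a=ctrl.capture('side')['color'];cv2.imwrite('pics/s3.png',cv2.resize(a[60:300,130:450],None,fx=2.4,fy=2.4)[:,:,::-1])
W=cloud(p).reshape(-1,3)
m=(np.hypot(W[:,0]-.475,W[:,1]-.229)<.08)&(W[:,2]>.06); print(np.median(W[m],0),np.percentile(W[m],98,0),m.sum())
go(.5745,-.024,.188,3.6)
E
```

```text
[0.48262402 0.22840578 0.09283541] [0.54532363 0.29675559 0.10231888] 318
t 10.2167 pos [ 0.5753 -0.0275  0.2541] yaw 3.32 F [-1.31 -0.4  -0.67] open 0.0855
shift [-0.0008  0.0661  0.0035] turn -0.28
```

View pics/s3.png

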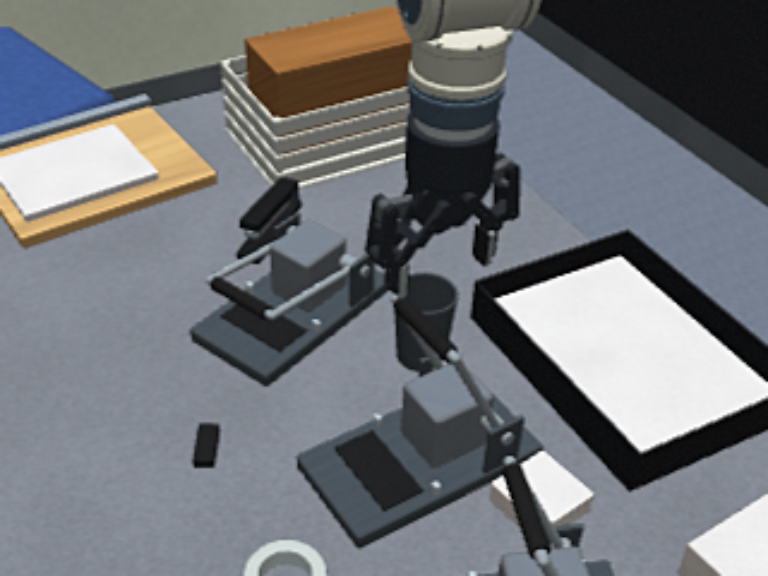

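View pics/t3.png

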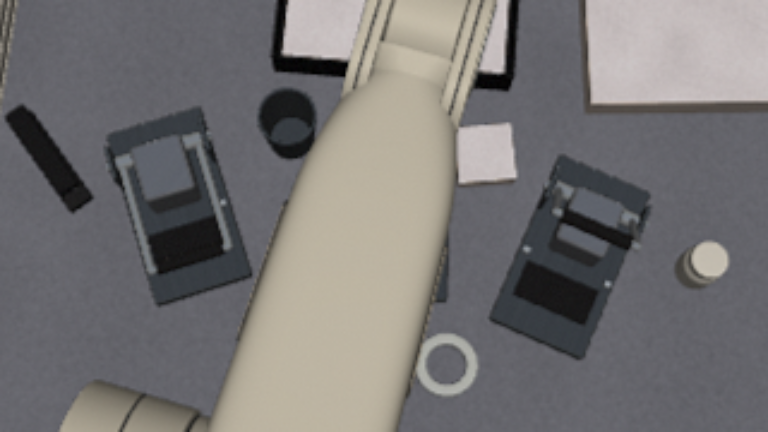

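Side view: handle_a is down, with its bar at (243,298) and its arms nearly level. The gripper is open over punch_b's bar at (425,325). The top view shows the bystanders in place. I'll descend on b.

Request:
arm_command:
  deltas:
    - [-0.001,0.008,0.003,0]
    - [-0.001,0.02,0.003,0]
    - [-0.001,0.032,0.003,0]
    - [-0.001,0.044,0.003,0]
    - [-0.001,0.056,0.003,0]
    - [-0.001,0.063,0.003,0]
    - [-0.001,0.066,0.003,0]
    - [-0.001,0.066,0.003,0]

```text
time_s: 10.88
eef_pos: [0.5737, -0.0237, 0.1875]
tool_rot: [-0.706, -0.021, 0.02, 0.707]
wrist_force: [-0.4, -0.6, 0.7]
opening: 0.0856
```

Request:
arm_command:
  deltas:
    - [0,0,0,0]
    - [0,0,0,0]
    - [0,0,0,0]
    - [0,0,0,0]
    - [0,0,0,0]
    - [0,0,0,0]
  hand: 0.005
  force: 20

```text
time_s: 11.38
eef_pos: [0.5732, -0.0238, 0.1878]
tool_rot: [-0.707, -0.021, 0.021, 0.707]
wrist_force: [-4.3, 0.3, 3.1]
opening: 0.0174
```

```bash
python3 -c "
from h import *
from rig import ctrl
go(.5745,-.024,.188,3.6)
arc(ctrl.read_state()['eef_pos'],3.6,np.arange(.02,.21,.02))
"
```

```text
t 11.3833 pos [ 0.5732 -0.0238  0.1878] yaw 3.37 F [-4.31  0.35  3.11] open 0.0174
shift [ 0.0013 -0.0002 -0.0003] turn -0.23
t 11.38 theta -0.000 r 0.1500 lat -0.0000  Ftang(push) -2.64 Frad 4.59 Flat 0.62 open 0.0174 dyaw -0.23
0.02 [-0.0027, 0.0013, -0.0]
0.04 [-0.0054, 0.0026, -0.0]
0.06 [-0.0081, 0.0039, -0.0]
0.08 [-0.0107, 0.0053, -0.0]
0.1 [-0.0134, 0.0068, -0.0001]
0.12 [-0.016, 0.0083, -0.0001]
0.14 [-0.0185, 0.0099, -0.0001]
0.16 [-0.021, 0.0115, -0.0001]
0.18 [-0.0235, 0.0132, -0.0001]
0.2 [-0.026, 0.0149, -0.0001]
```

Request:
arm_command:
  deltas:
    - [-0.0027,0.0013,0,0]
    - [-0.0054,0.0026,0,0]
    - [-0.0094,0.0047,0,0]
    - [-0.0133,0.0068,0,0]
    - [-0.0172,0.0091,0,0]
    - [-0.021,0.0115,0,0]
    - [-0.0242,0.0137,0,0]
    - [-0.026,0.0149,0,0]

```text
time_s: 12.05
eef_pos: [0.5467, -0.0255, 0.1726]
tool_rot: [-0.707, -0.021, 0.021, 0.707]
wrist_force: [4.5, -2.3, 1.2]
opening: 0.0173
```

```bash
python3 -c "
from h import *
arc([.5732,-.0238,.1878],3.6,np.arange(.2,.4,.015))"
```

```text
t 12.05 theta 0.204 r 0.1500 lat -0.0000  Ftang(push) 4.22 Frad -1.54 Flat -2.56 open 0.0173 dyaw -0.24
0.2 [0.0005, -0.0003, 0.0]
0.215 [-0.0013, 0.001, 0.0]
0.23 [-0.0031, 0.0023, 0.0]
0.245 [-0.0049, 0.0037, 0.0]
0.26 [-0.0066, 0.0051, 0.0]
0.275 [-0.0084, 0.0065, 0.0]
0.29 [-0.0101, 0.008, -0.0]
0.305 [-0.0118, 0.0095, -0.0]
0.32 [-0.0134, 0.011, -0.0]
0.335 [-0.0151, 0.0125, -0.0]
0.35 [-0.0167, 0.0141, -0.0]
0.365 [-0.0183, 0.0156, -0.0]
0.38 [-0.0199, 0.0173, -0.0001]
0.395 [-0.0215, 0.0189, -0.0001]
```

Request:
arm_command:
  deltas:
    - [-0.0015,0.0012,0,0]
    - [-0.0033,0.0025,0,0]
    - [-0.0052,0.004,0,0]
    - [-0.0072,0.0056,0,0]
    - [-0.0084,0.0065,0,0]

```text
time_s: 12.47
eef_pos: [0.5381, -0.026, 0.1659]
tool_rot: [-0.707, -0.021, 0.021, 0.707]
wrist_force: [1.4, -1.5, 3.8]
opening: 0.0173
```

```bash
python3 -c "
from h import *
arc([.5732,-.0238,.1878],3.6,np.arange(.275,.4,.015))"
```

```text
t 12.47 theta 0.277 r 0.1501 lat -0.0000  Ftang(push) 3.45 Frad 2.10 Flat -1.60 open 0.0173 dyaw -0.24
0.275 [0.0003, -0.0001, 0.0]
0.29 [-0.0014, 0.0013, 0.0]
0.305 [-0.0031, 0.0028, 0.0]
0.32 [-0.0048, 0.0043, 0.0]
0.335 [-0.0064, 0.0058, 0.0]
0.35 [-0.008, 0.0074, 0.0]
0.365 [-0.0096, 0.009, -0.0]
0.38 [-0.0112, 0.0106, -0.0]
0.395 [-0.0128, 0.0122, -0.0]
```

Request:
arm_command:
  deltas:
    - [-0.0015,0.0013,0,0]
    - [-0.0031,0.0028,0,0]
    - [-0.0048,0.0043,0,0]
    - [-0.0064,0.0058,0,0]
    - [-0.008,0.0074,0,0]
    - [-0.0088,0.0082,0,0]

```text
time_s: 12.97
eef_pos: [0.529, -0.0266, 0.1575]
tool_rot: [-0.707, -0.021, 0.021, 0.707]
wrist_force: [3.0, -2.2, 2.9]
opening: 0.0174
```

```bash
python3 -c "
from h import *
arc([.5732,-.0238,.1878],3.6,np.arange(.35,.5,.015))"
```

```text
t 12.97 theta 0.360 r 0.1500 lat -0.0000  Ftang(push) 4.05 Frad 0.01 Flat -2.42 open 0.0174 dyaw -0.25
0.35 [0.001, -0.001, 0.0]
0.365 [-0.0006, 0.0005, 0.0]
0.38 [-0.0022, 0.0021, 0.0]
0.395 [-0.0037, 0.0038, 0.0]
0.41 [-0.0052, 0.0054, 0.0]
0.425 [-0.0068, 0.0071, 0.0]
0.44 [-0.0082, 0.0088, 0.0]
0.455 [-0.0097, 0.0105, -0.0]
0.47 [-0.0111, 0.0123, -0.0]
0.485 [-0.0125, 0.014, -0.0]
0.5 [-0.0139, 0.0158, -0.0]
```

Request:
arm_command:
  deltas:
    - [-0.0015,0.0015,0,0]
    - [-0.003,0.0031,0,0]
    - [-0.0052,0.0054,0,0]
    - [-0.0068,0.0071,0,0]
    - [-0.0082,0.0088,0,0]
    - [-0.009,0.0097,0,0]

```text
time_s: 13.47
eef_pos: [0.5198, -0.0272, 0.1475]
tool_rot: [-0.707, -0.021, 0.021, 0.707]
wrist_force: [1.7, -2.0, 2.9]
opening: 0.0172
```

```bash
python3 -c "
from h import *
arc([.5732,-.0238,.1878],3.6,np.arange(.44,.6,.015))"
```

```text
t 13.47 theta 0.450 r 0.1501 lat -0.0000  Ftang(push) 3.24 Frad 0.65 Flat -2.09 open 0.0172 dyaw -0.25
0.44 [0.0011, -0.0012, 0.0]
0.455 [-0.0004, 0.0006, 0.0]
0.47 [-0.0018, 0.0023, 0.0]
0.485 [-0.0032, 0.0041, 0.0]
0.5 [-0.0046, 0.0058, -0.0]
0.515 [-0.0059, 0.0077, -0.0]
0.53 [-0.0073, 0.0095, -0.0]
0.545 [-0.0086, 0.0113, -0.0]
0.56 [-0.0098, 0.0132, -0.0]
0.575 [-0.0111, 0.0151, -0.0]
0.59 [-0.0123, 0.017, -0.0]
```

Request:
arm_command:
  deltas:
    - [-0.0012,0.0014,0,0]
    - [-0.0026,0.0031,0,0]
    - [-0.004,0.0049,0,0]
    - [-0.0053,0.0067,0,0]
    - [-0.0066,0.0085,0,0]
    - [-0.0079,0.0104,0,0]
    - [-0.0086,0.0113,0,0]

```text
time_s: 14.05
eef_pos: [0.511, -0.0277, 0.1359]
tool_rot: [-0.707, -0.02, 0.021, 0.707]
wrist_force: [3.0, -2.1, 1.4]
opening: 0.0172
```

```bash
python3 -c "
from h import *
arc([.5732,-.0238,.1878],3.6,np.arange(.55,.7,.015))"
```

```text
t 14.05 theta 0.547 r 0.1500 lat 0.0000  Ftang(push) 2.82 Frad -1.59 Flat -2.27 open 0.0172 dyaw -0.25
0.55 [-0.0002, 0.0003, -0.0]
0.565 [-0.0014, 0.0022, -0.0]
0.58 [-0.0027, 0.0041, -0.0]
0.595 [-0.0039, 0.006, -0.0]
0.61 [-0.005, 0.0079, -0.0]
0.625 [-0.0062, 0.0099, -0.0]
0.64 [-0.0073, 0.0118, -0.0]
0.655 [-0.0084, 0.0138, -0.0]
0.67 [-0.0094, 0.0158, -0.0]
0.685 [-0.0105, 0.0178, -0.0001]
```

Request:
arm_command:
  deltas:
    - [-0.0012,0.0018,0,0]
    - [-0.0025,0.0038,0,0]
    - [-0.0039,0.006,0,0]
    - [-0.005,0.0079,0,0]
    - [-0.0062,0.0099,0,0]
    - [-0.0073,0.0118,0,0]

```text
time_s: 14.55
eef_pos: [0.5041, -0.0282, 0.1245]
tool_rot: [0.707, 0.021, -0.02, -0.707]
wrist_force: [2.8, -1.8, 8.3]
opening: 0.0173
```

```bash
python3 -c "
from h import *
arc([.5732,-.0238,.1878],3.6,np.arange(.64,.8,.02))"
```

```text
t 14.55 theta 0.637 r 0.1498 lat -0.0000  Ftang(push) 8.56 Frad 1.70 Flat -1.94 open 0.0173 dyaw -0.25
0.64 [-0.0004, 0.0004, 0.0]
0.66 [-0.0018, 0.003, 0.0]
0.68 [-0.0032, 0.0056, -0.0]
0.7 [-0.0046, 0.0083, -0.0]
0.72 [-0.0058, 0.011, -0.0]
0.74 [-0.0071, 0.0138, -0.0]
0.76 [-0.0082, 0.0165, -0.0]
0.78 [-0.0094, 0.0193, -0.0]
0.8 [-0.0104, 0.0221, -0.0]
```

Request:
arm_command:
  deltas:
    - [-0.0006,0.0009,0,0]
    - [-0.0012,0.0018,0,0]
    - [-0.0012,0.0018,0,0]
    - [-0.0012,0.0018,0,0]

```text
time_s: 14.88
eef_pos: [0.5034, -0.0282, 0.1232]
tool_rot: [0.707, 0.022, -0.02, -0.707]
wrist_force: [3.9, -2.2, 7.0]
opening: 0.0171
```

```bash
python3 -c "
from h import *
from rig import ctrl
print(ctrl.read_state()['qvel'])
arc([.5732,-.0238,.1878],3.6,np.arange(.64,.7,.02))"
```

```text
[ 0.00103825 -0.00016056  0.00291038  0.00305394 -0.00202551  0.00143796]
t 14.88 theta 0.646 r 0.1498 lat -0.0000  Ftang(push) 7.96 Frad 0.09 Flat -2.49 open 0.0171 dyaw -0.24
0.64 [0.0003, -0.0009, 0.0]
0.66 [-0.0011, 0.0017, 0.0]
0.68 [-0.0025, 0.0043, 0.0]
```

Request:
arm_command:
  deltas:
    - [-0.0007,0.001,0,0]
    - [-0.0014,0.0021,0,0]
    - [-0.002,0.003,0,0]
    - [-0.002,0.003,0,0]
    - [-0.002,0.003,0,0]
    - [-0.002,0.003,0,0]
    - [-0.002,0.003,0,0]
    - [-0.002,0.003,0,0]

```text
time_s: 15.55
eef_pos: [0.5023, -0.0283, 0.121]
tool_rot: [0.707, 0.023, -0.019, -0.707]
wrist_force: [3.5, 0.2, 9.1]
opening: 0.0173
```

```bash
python3 -c "
from h import *
arc([.5732,-.0238,.1878],3.6,np.arange(.64,.7,.02))"
```

```text
t 15.55 theta 0.663 r 0.1498 lat -0.0000  Ftang(push) 9.66 Frad 1.14 Flat 0.01 open 0.0173 dyaw -0.23
0.64 [0.0014, -0.0031, 0.0001]
0.66 [-0.0, -0.0005, 0.0]
0.68 [-0.0014, 0.0022, 0.0]
```

It binds at about 0.63 rad with a rising push of about 10 N, so punch_b is the jammed one. I'll hold for 8 rows (0.67 s).

Request:
arm_command:
  deltas:
    - [-0.0006,0.0011,0,0]
    - [-0.0006,0.0011,0,0]
    - [-0.0006,0.0011,0,0]
    - [-0.0006,0.0011,0,0]
    - [-0.0006,0.0011,0,0]
    - [-0.0006,0.0011,0,0]
    - [-0.0006,0.0011,0,0]
    - [-0.0006,0.0011,0,0]

```text
time_s: 16.22
eef_pos: [0.5023, -0.0283, 0.1207]
tool_rot: [0.707, 0.023, -0.018, -0.707]
wrist_force: [1.9, -0.1, 10.4]
opening: 0.017
```

```bash
python3 -c "
from h import *
arc([.5732,-.0238,.1878],3.6,np.arange(.64,-.03,-.03))"
```

```text
t 16.22 theta 0.664 r 0.1497 lat -0.0001  Ftang(push) 10.10 Frad 3.19 Flat -0.26 open 0.0170 dyaw -0.22
0.64 [0.0015, -0.0034, 0.0001]
0.61 [0.0038, -0.0072, 0.0001]
0.58 [0.0061, -0.011, 0.0001]
0.55 [0.0087, -0.0148, 0.0001]
0.52 [0.0113, -0.0184, 0.0001]
0.49 [0.014, -0.022, 0.0001]
0.46 [0.0168, -0.0255, 0.0001]
0.43 [0.0198, -0.0289, 0.0001]
0.4 [0.0228, -0.0322, 0.0001]
0.37 [0.026, -0.0354, 0.0001]
0.34 [0.0292, -0.0386, 0.0002]
0.31 [0.0325, -0.0416, 0.0002]
0.28 [0.0359, -0.0445, 0.0002]
0.25 [0.0394, -0.0474, 0.0002]
0.22 [0.043, -0.0501, 0.0002]
0.19 [0.0467, -0.0527, 0.0002]
0.16 [0.0504, -0.0552, 0.0002]
0.13 [0.0543, -0.0576, 0.0002]
0.1 [0.0581, -0.0598, 0.0003]
0.07 [0.0621, -0.062, 0.0003]
0.04 [0.0661, -0.064, 0.0003]
0.01 [0.0702, -0.0659, 0.0003]
-0.02 [0.0743, -0.0677, 0.0003]
```

Held still at 0.664 rad with 10.1 N. Now I'll swing it back up.

Request:
arm_command:
  deltas:
    - [0.0015,-0.0034,0,0]
    - [0.0038,-0.0072,0,0]
    - [0.0074,-0.013,0,0]
    - [0.0113,-0.0184,0,0]
    - [0.0154,-0.0238,0,0]
    - [0.0198,-0.0289,0,0]
    - [0.0244,-0.0338,0,0]
    - [0.0276,-0.037,0,0]

```text
time_s: 16.88
eef_pos: [0.5283, -0.0264, 0.1582]
tool_rot: [0.707, 0.022, -0.02, -0.707]
wrist_force: [-8.0, -0.7, 2.8]
opening: 0.017
```

```bash
python3 -c "
from h import *
arc([.5732,-.0238,.1878],3.6,np.arange(.34,-.03,-.03))"
```

```text
t 16.88 theta 0.360 r 0.1510 lat 0.0002  Ftang(push) -3.71 Frad 7.61 Flat -0.20 open 0.0170 dyaw -0.22
0.34 [0.0029, -0.0013, -0.0002]
0.31 [0.0062, -0.0044, -0.0002]
0.28 [0.0096, -0.0073, -0.0002]
0.25 [0.0131, -0.0101, -0.0001]
0.22 [0.0167, -0.0129, -0.0001]
0.19 [0.0203, -0.0155, -0.0001]
0.16 [0.024, -0.018, -0.0001]
0.13 [0.0279, -0.0204, -0.0001]
0.1 [0.0317, -0.0227, -0.0001]
0.07 [0.0357, -0.0248, -0.0001]
0.04 [0.0397, -0.0269, -0.0]
0.01 [0.0438, -0.0288, -0.0]
-0.02 [0.0479, -0.0306, -0.0]
```

Request:
arm_command:
  deltas:
    - [0.0035,-0.0019,0,0]
    - [0.0079,-0.0058,0,0]
    - [0.0131,-0.0101,0,0]
    - [0.0185,-0.0142,0,0]
    - [0.024,-0.018,0,0]
    - [0.0298,-0.0216,0,0]
    - [0.0357,-0.0248,0,0]
    - [0.0397,-0.0269,0,0]

```text
time_s: 17.55
eef_pos: [0.5669, -0.0237, 0.1865]
tool_rot: [-0.707, -0.022, 0.02, 0.707]
wrist_force: [-6.1, 0.2, 5.8]
opening: 0.0177
```

```bash
python3 -c "
from h import *
arc([.5732,-.0238,.1878],3.6,np.arange(.03,-.03,-.01))"
```

```text
t 17.55 theta 0.041 r 0.1515 lat 0.0005  Ftang(push) -2.88 Frad 7.86 Flat 0.58 open 0.0177 dyaw -0.21
0.03 [0.0022, 0.0006, -0.0005]
0.02 [0.0035, -0.0, -0.0005]
0.01 [0.0049, -0.0006, -0.0005]
-0.0 [0.0063, -0.0012, -0.0005]
-0.01 [0.0076, -0.0019, -0.0005]
-0.02 [0.009, -0.0024, -0.0005]
```

Request:
arm_command:
  deltas:
    - [0.0022,0,0,0]
    - [0.0042,-0.0005,0,0]
    - [0.0063,-0.0012,0,0]
    - [0.0076,-0.0019,0,0]
    - [0.0076,-0.0019,0,0]

```text
time_s: 17.97
eef_pos: [0.5734, -0.0231, 0.1895]
tool_rot: [-0.707, -0.021, 0.021, 0.707]
wrist_force: [-8.2, -2.4, 8.6]
opening: 0.0169
```

```bash
python3 -c "
from h import *
arc([.5732,-.0238,.1878],3.6,np.arange(.0,-.03,-.01))"
```

```text
t 17.97 theta -0.006 r 0.1515 lat 0.0007  Ftang(push) -4.14 Frad 11.21 Flat -1.85 open 0.0169 dyaw -0.21
0.0 [-0.0002, 0.0017, -0.0007]
-0.01 [0.0011, 0.0011, -0.0007]
-0.02 [0.0025, 0.0005, -0.0007]
```

Back at the fully-up pose. I'll open and lift straight off, then go over to punch_c.

Request:
arm_command:
  deltas:
    - [0.0005,0.0015,0,0]
    - [0.0005,0.0015,0,0]
    - [0.0005,0.0015,0,0]
    - [0.0005,0.0015,0,0]
    - [0.0005,0.0015,0,0]
    - [0.0005,0.0015,0,0]
  hand: 0.0854

```text
time_s: 18.47
eef_pos: [0.574, -0.0231, 0.188]
tool_rot: [-0.707, -0.021, 0.021, 0.707]
wrist_force: [-0.1, 0.1, -0.1]
opening: 0.0852
```

Request:
arm_command:
  deltas:
    - [0,-0.008,0,0]
    - [0,-0.02,0,0]
    - [0,-0.034,0,0]
    - [0,-0.048,0,0]
    - [0,-0.06,0,0]
    - [0,-0.067,0,0]
    - [0,-0.068,0,0]

```text
time_s: 19.05
eef_pos: [0.5744, -0.0231, 0.2577]
tool_rot: [0.707, 0.022, -0.02, -0.707]
wrist_force: [0.9, -0.9, 0.1]
opening: 0.0856
```

```bash
python3 - <<'E'
from h import *
from rig import ctrl
import cv2
p=ctrl.capture('side')
a=p['color'];cv2.imwrite('pics/s4.png',cv2.resize(a[60:300,130:450],None,fx=2.4,fy=2.4)[:,:,::-1])
W=cloud(p).reshape(-1,3)
m=(np.hypot(W[:,0]-.57,W[:,1]+.022)<.06)&(W[:,2]>.185)&(W[:,2]<.225); print(W[m].mean(0),m.sum(), W[m].max(0))
go(.533,-.252,.255,-19.2)
E
```

```text
[ 0.57114675 -0.03422171  0.21000515] 294 [0.58796377 0.02795647 0.21759121]
t 19.1 pos [ 0.5742 -0.0231  0.2568] yaw 3.39 F [ 0.04  0.39 -1.12] open 0.0853
shift [-0.0547  0.0018 -0.2261] turn 22.59
```

View pics/s4.png

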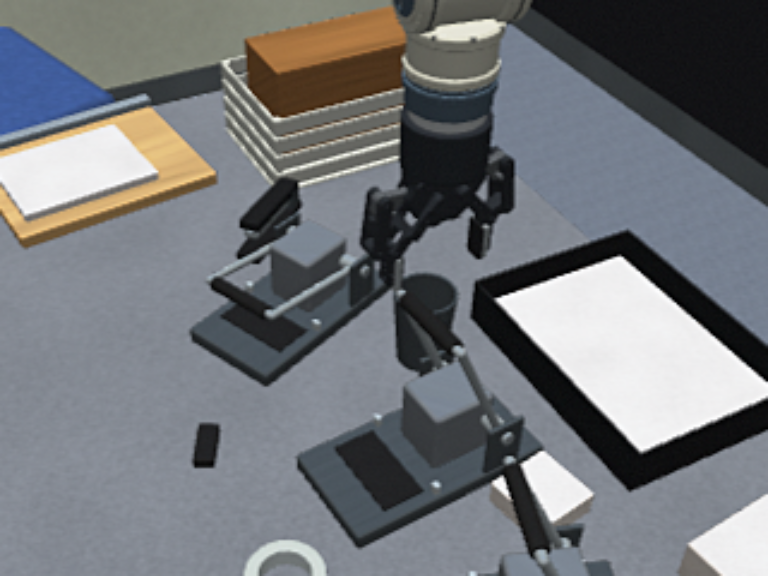

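The view shows handle_b fully up, with its bar at (432,322), as high as at the start. handle_a is still down. On to punch_c.

Request:
arm_command:
  deltas:
    - [-0.003,0,-0.012,1.5]
    - [-0.01,0,-0.045,5]
    - [-0.02,0,-0.08,9]
    - [-0.029,0,-0.118,12.5]
    - [-0.038,0,-0.155,16]
    - [-0.047,0,-0.19,19.5]
    - [-0.053,0.001,-0.215,22]
    - [-0.0547,0.0015,-0.2261,22.6]

```text
time_s: 19.77
eef_pos: [0.5315, -0.2557, 0.254]
tool_rot: [-0.697, 0.12, -0.12, 0.697]
wrist_force: [-0.6, 1.1, -0.3]
opening: 0.0857
```

```bash
python3 - <<'E'
from h import *
from rig import ctrl
import cv2
p=ctrl.capture('side')
a=p['color'];cv2.imwrite('pics/s5.png',cv2.resize(a[60:420,130:450],None,fx=1.6,fy=1.6)[:,:,::-1])
go(.533,-.252,.188,-19.2)
E
```

```text
t 19.8167 pos [ 0.5318 -0.2561  0.2538] yaw -19.54 F [-0.95 -0.46 -0.45] open 0.0853
shift [-0.0002  0.0658  0.0042] turn -0.34
```

View pics/s5.png

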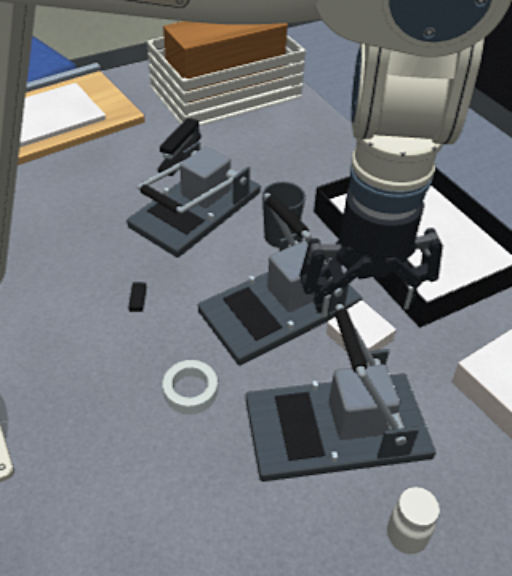

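The open gripper is above punch_c's bar at (350,335), aligned with the punch. Descend and close.

Request:
arm_command:
  deltas:
    - [0,0.008,0.002,0]
    - [0,0.02,0.004,0]
    - [0,0.032,0.004,0]
    - [0,0.044,0.004,0]
    - [0,0.056,0.004,0]
    - [0,0.063,0.004,0]
    - [0,0.066,0.004,0]
    - [0,0.066,0.004,0]

```text
time_s: 20.48
eef_pos: [0.533, -0.2514, 0.187]
tool_rot: [-0.697, 0.12, -0.119, 0.697]
wrist_force: [0.9, 0.1, -0.1]
opening: 0.0852
```

Request:
arm_command:
  deltas:
    - [0,0,0,0]
    - [0,0,0,0]
    - [0,0,0,0]
    - [0,0,0,0]
    - [0,0,0,0]
    - [0,0,0,0]
  hand: 0.005
  force: 20

```text
time_s: 20.98
eef_pos: [0.5323, -0.2512, 0.1873]
tool_rot: [-0.697, 0.12, -0.119, 0.697]
wrist_force: [-4.0, 0.9, 4.1]
opening: 0.0172
```

```bash
python3 -c "
from h import *
from rig import ctrl
go(.533,-.252,.188,-19.2)
arc(ctrl.read_state()['eef_pos'],-19.2,np.arange(.02,.21,.02))
"
```

```text
t 20.9833 pos [ 0.5323 -0.2512  0.1873] yaw -19.48 F [-3.98  0.91  4.05] open 0.0172
shift [ 0.0009 -0.0007 -0.0006] turn -0.28
t 20.98 theta 0.000 r 0.1500 lat 0.0000  Ftang(push) -2.05 Frad 5.36 Flat -0.45 open 0.0172 dyaw -0.28
0.02 [-0.0027, 0.0013, -0.0]
0.04 [-0.0054, 0.0026, -0.0]
0.06 [-0.0081, 0.0039, -0.0]
0.08 [-0.0107, 0.0054, -0.0001]
0.1 [-0.0133, 0.0068, -0.0001]
0.12 [-0.0159, 0.0084, -0.0001]
0.14 [-0.0185, 0.0099, -0.0001]
0.16 [-0.021, 0.0116, -0.0001]
0.18 [-0.0235, 0.0132, -0.0001]
0.2 [-0.0259, 0.015, -0.0001]
```

Request:
arm_command:
  deltas:
    - [-0.0027,0.0013,0,0]
    - [-0.0054,0.0026,0,0]
    - [-0.0094,0.0047,0,0]
    - [-0.0133,0.0068,0,0]
    - [-0.0172,0.0091,0,0]
    - [-0.021,0.0115,0,0]
    - [-0.0242,0.0137,0,0]
    - [-0.026,0.0149,0,0]

```text
time_s: 21.65
eef_pos: [0.5072, -0.2424, 0.1723]
tool_rot: [-0.697, 0.121, -0.119, 0.697]
wrist_force: [3.0, -1.5, 2.5]
opening: 0.017
```

```bash
python3 -c "
from h import *
arc([.5323,-.2512,.1873],-19.2,np.arange(.22,.4,.02))"
```

```text
t 21.65 theta 0.204 r 0.1503 lat 0.0001  Ftang(push) 4.17 Frad 0.11 Flat -0.47 open 0.0170 dyaw -0.29
0.22 [-0.0018, 0.0016, -0.0001]
0.24 [-0.0042, 0.0035, -0.0001]
0.26 [-0.0065, 0.0053, -0.0001]
0.28 [-0.0088, 0.0073, -0.0001]
0.3 [-0.0111, 0.0092, -0.0001]
0.32 [-0.0133, 0.0112, -0.0001]
0.34 [-0.0155, 0.0133, -0.0001]
0.36 [-0.0177, 0.0154, -0.0002]
0.38 [-0.0198, 0.0175, -0.0002]
```

Request:
arm_command:
  deltas:
    - [-0.0018,0.0016,0,0]
    - [-0.0042,0.0035,0,0]
    - [-0.0065,0.0053,0,0]
    - [-0.0088,0.0073,0,0]
    - [-0.01,0.0083,0,0]

```text
time_s: 22.07
eef_pos: [0.4975, -0.239, 0.1636]
tool_rot: [-0.697, 0.121, -0.119, 0.697]
wrist_force: [2.3, -2.6, 1.2]
opening: 0.0169
```

```bash
python3 -c "
from h import *
arc([.5323,-.2512,.1873],-19.2,np.arange(.3,.46,.02))"
```

```text
t 22.07 theta 0.293 r 0.1499 lat 0.0001  Ftang(push) 3.05 Frad -1.06 Flat -1.74 open 0.0169 dyaw -0.30
0.3 [-0.0008, 0.0006, -0.0001]
0.32 [-0.0031, 0.0026, -0.0001]
0.34 [-0.0052, 0.0046, -0.0001]
0.36 [-0.0074, 0.0067, -0.0001]
0.38 [-0.0095, 0.0089, -0.0001]
0.4 [-0.0116, 0.011, -0.0001]
0.42 [-0.0136, 0.0133, -0.0001]
0.44 [-0.0155, 0.0155, -0.0001]
0.46 [-0.0175, 0.0178, -0.0002]
```

Request:
arm_command:
  deltas:
    - [-0.0018,0.0015,0,0]
    - [-0.0042,0.0036,0,0]
    - [-0.0063,0.0057,0,0]
    - [-0.0085,0.0078,0,0]
    - [-0.0106,0.01,0,0]
    - [-0.0116,0.011,0,0]

```text
time_s: 22.57
eef_pos: [0.4862, -0.235, 0.1523]
tool_rot: [-0.697, 0.121, -0.119, 0.697]
wrist_force: [3.1, -1.2, 1.5]
opening: 0.0171
```

```bash
python3 -c "
from h import *
arc([.5323,-.2512,.1873],-19.2,np.arange(.4,.56,.02))"
```

```text
t 22.57 theta 0.403 r 0.1500 lat 0.0001  Ftang(push) 3.36 Frad -1.47 Flat -0.07 open 0.0171 dyaw -0.30
0.4 [0.0003, -0.0003, -0.0001]
0.42 [-0.0017, 0.0019, -0.0001]
0.44 [-0.0036, 0.0042, -0.0001]
0.46 [-0.0056, 0.0065, -0.0002]
0.48 [-0.0075, 0.0088, -0.0002]
0.5 [-0.0093, 0.0112, -0.0002]
0.52 [-0.0111, 0.0136, -0.0002]
0.54 [-0.0128, 0.016, -0.0002]
0.56 [-0.0145, 0.0185, -0.0002]
```

Request:
arm_command:
  deltas:
    - [-0.0017,0.0019,0,0]
    - [-0.0036,0.0042,0,0]
    - [-0.0056,0.0065,0,0]
    - [-0.0075,0.0088,0,0]
    - [-0.0093,0.0112,0,0]
    - [-0.0102,0.0124,0,0]

```text
time_s: 23.07
eef_pos: [0.4763, -0.2315, 0.1396]
tool_rot: [-0.697, 0.121, -0.119, 0.697]
wrist_force: [0.9, -0.5, 2.7]
opening: 0.0173
```

```bash
python3 -c "
from h import *
arc([.5323,-.2512,.1873],-19.2,np.arange(.52,.7,.02))"
```

```text
t 23.07 theta 0.513 r 0.1500 lat 0.0002  Ftang(push) 2.76 Frad 0.76 Flat -0.12 open 0.0173 dyaw -0.30
0.52 [-0.0006, 0.0008, -0.0002]
0.54 [-0.0023, 0.0033, -0.0002]
0.56 [-0.004, 0.0058, -0.0002]
0.58 [-0.0056, 0.0083, -0.0002]
0.6 [-0.0072, 0.0108, -0.0002]
0.62 [-0.0088, 0.0134, -0.0002]
0.64 [-0.0102, 0.016, -0.0002]
0.66 [-0.0117, 0.0186, -0.0002]
0.68 [-0.0131, 0.0213, -0.0002]
```

Request:
arm_command:
  deltas:
    - [-0.0015,0.002,0,0]
    - [-0.0031,0.0045,0,0]
    - [-0.0048,0.007,0,0]
    - [-0.0064,0.0095,0,0]
    - [-0.008,0.0121,0,0]
    - [-0.0088,0.0134,0,0]

```text
time_s: 23.57
eef_pos: [0.4677, -0.2285, 0.1258]
tool_rot: [-0.697, 0.121, -0.119, 0.697]
wrist_force: [1.0, -1.2, 2.6]
opening: 0.0171
```

```bash
python3 -c "
from h import *
arc([.5323,-.2512,.1873],-19.2,np.arange(.62,.8,.02))"
```

```text
t 23.57 theta 0.623 r 0.1501 lat 0.0002  Ftang(push) 2.93 Frad 0.14 Flat -0.77 open 0.0171 dyaw -0.31
0.62 [0.0003, -0.0004, -0.0002]
0.64 [-0.0012, 0.0022, -0.0002]
0.66 [-0.0026, 0.0049, -0.0002]
0.68 [-0.004, 0.0075, -0.0002]
0.7 [-0.0053, 0.0102, -0.0002]
0.72 [-0.0065, 0.0129, -0.0002]
0.74 [-0.0078, 0.0157, -0.0002]
0.76 [-0.0089, 0.0185, -0.0003]
0.78 [-0.01, 0.0212, -0.0003]
0.8 [-0.0111, 0.0241, -0.0003]
```

Request:
arm_command:
  deltas:
    - [-0.0012,0.0022,0,0]
    - [-0.0026,0.0049,0,0]
    - [-0.004,0.0075,0,0]
    - [-0.0053,0.0102,0,0]
    - [-0.0065,0.0129,0,0]

```text
time_s: 23.98
eef_pos: [0.4614, -0.2262, 0.1127]
tool_rot: [-0.697, 0.121, -0.119, 0.697]
wrist_force: [2.6, -2.2, 2.6]
opening: 0.017
```

```bash
python3 -c "
from h import *
arc([.5323,-.2512,.1873],-19.2,np.arange(.74,1.05,.02))"
```

```text
t 23.98 theta 0.722 r 0.1500 lat 0.0002  Ftang(push) 3.72 Frad -1.81 Flat -1.20 open 0.0170 dyaw -0.30
0.74 [-0.0011, 0.0025, -0.0003]
0.76 [-0.0023, 0.0053, -0.0003]
0.78 [-0.0034, 0.0081, -0.0003]
0.8 [-0.0044, 0.0109, -0.0003]
0.82 [-0.0054, 0.0137, -0.0003]
0.84 [-0.0063, 0.0166, -0.0003]
0.86 [-0.0072, 0.0194, -0.0003]
0.88 [-0.008, 0.0223, -0.0003]
0.9 [-0.0088, 0.0252, -0.0003]
0.92 [-0.0095, 0.0281, -0.0003]
0.94 [-0.0101, 0.0311, -0.0003]
0.96 [-0.0107, 0.034, -0.0003]
0.98 [-0.0113, 0.037, -0.0003]
1.0 [-0.0117, 0.0399, -0.0003]
1.02 [-0.0121, 0.0429, -0.0003]
1.04 [-0.0125, 0.0459, -0.0003]
```

Punch_c is also free beyond 0.7 rad. I'll take it to its stop.

Request:
arm_command:
  deltas:
    - [-0.0017,0.0039,0,0]
    - [-0.0034,0.0081,0,0]
    - [-0.0049,0.0123,0,0]
    - [-0.0063,0.0166,0,0]
    - [-0.0076,0.0209,0,0]
    - [-0.0088,0.0252,0,0]
    - [-0.0098,0.0296,0,0]
    - [-0.0107,0.034,0,0]

```text
time_s: 24.65
eef_pos: [0.4511, -0.2226, 0.0783]
tool_rot: [-0.697, 0.121, -0.119, 0.697]
wrist_force: [2.5, -1.7, 2.9]
opening: 0.0174
```

```bash
python3 -c "
from h import *
arc([.5323,-.2512,.1873],-19.2,np.arange(.98,1.06,.01))"
```

```text
t 24.65 theta 0.963 r 0.1500 lat 0.0003  Ftang(push) 3.42 Frad -2.31 Flat -0.80 open 0.0174 dyaw -0.30
0.98 [-0.0005, 0.0025, -0.0003]
0.99 [-0.0007, 0.004, -0.0003]
1.0 [-0.0009, 0.0055, -0.0003]
1.01 [-0.0011, 0.007, -0.0003]
1.02 [-0.0013, 0.0085, -0.0003]
1.03 [-0.0015, 0.0099, -0.0003]
1.04 [-0.0017, 0.0114, -0.0003]
1.05 [-0.0018, 0.0129, -0.0003]
1.06 [-0.002, 0.0144, -0.0003]
```

Request:
arm_command:
  deltas:
    - [-0.0003,0.002,0,0]
    - [-0.0006,0.0038,0,0]
    - [-0.0009,0.0055,0,0]
    - [-0.0011,0.007,0,0]
    - [-0.0013,0.0085,0,0]
    - [-0.0014,0.0094,0,0]

```text
time_s: 25.15
eef_pos: [0.4497, -0.2221, 0.0688]
tool_rot: [-0.697, 0.121, -0.119, 0.697]
wrist_force: [2.4, -0.8, 2.8]
opening: 0.0168
```

```bash
python3 -c "
from h import *
arc([.5323,-.2512,.1873],-19.2,np.arange(1.03,1.09,.01))"
```

```text
t 25.15 theta 1.027 r 0.1500 lat 0.0003  Ftang(push) 3.04 Frad -2.21 Flat 0.07 open 0.0168 dyaw -0.30
1.03 [-0.0001, 0.0004, -0.0003]
1.04 [-0.0002, 0.0019, -0.0003]
1.05 [-0.0004, 0.0034, -0.0003]
1.06 [-0.0005, 0.0049, -0.0003]
1.07 [-0.0006, 0.0064, -0.0003]
1.08 [-0.0007, 0.0079, -0.0003]
1.09 [-0.0008, 0.0094, -0.0003]
```

Not yet at the stop by force, so a little further.

Request:
arm_command:
  deltas:
    - [-0.0001,0.001,0,0]
    - [-0.0002,0.0019,0,0]
    - [-0.0003,0.0026,0,0]
    - [-0.0003,0.003,0,0]
    - [-0.0003,0.003,0,0]

```text
time_s: 25.57
eef_pos: [0.4496, -0.2221, 0.0669]
tool_rot: [-0.697, 0.121, -0.119, 0.697]
wrist_force: [-2.0, 0.4, 16.0]
opening: 0.0174
```

```bash
python3 -c "
from h import *
arc([.5323,-.2512,.1873],-19.2,np.arange(1.03,1.09,.01))"
```

```text
t 25.57 theta 1.040 r 0.1499 lat 0.0003  Ftang(push) 15.68 Frad 3.74 Flat -0.25 open 0.0174 dyaw -0.30
1.03 [0.0001, -0.0015, -0.0003]
1.04 [-0.0001, 0.0, -0.0003]
1.05 [-0.0003, 0.0015, -0.0003]
1.06 [-0.0004, 0.003, -0.0003]
1.07 [-0.0005, 0.0045, -0.0003]
1.08 [-0.0006, 0.006, -0.0003]
1.09 [-0.0007, 0.0075, -0.0003]
```

Request:
arm_command:
  deltas:
    - [0,-0.0008,0,0]
    - [0,-0.0008,0,0]
    - [0,-0.0008,0,0]
    - [0,-0.0008,0,0]
    - [0,-0.0008,0,0]
    - [0,-0.0008,0,0]
  hand: 0.0854

```text
time_s: 26.07
eef_pos: [0.4493, -0.2219, 0.0674]
tool_rot: [-0.697, 0.121, -0.119, 0.697]
wrist_force: [0.8, -0.2, 0.7]
opening: 0.0853
```

Request:
arm_command:
  deltas:
    - [0,-0.01,0,0]
    - [0,-0.035,0,0]
    - [0,-0.065,0,0]
    - [0,-0.095,0,0]
    - [0,-0.125,0,0]
    - [0,-0.155,0,0]
    - [0,-0.177,0,0]
    - [0,-0.185,0,0]

```text
time_s: 26.73
eef_pos: [0.4506, -0.2226, 0.2556]
tool_rot: [0.697, -0.119, 0.12, -0.696]
wrist_force: [0.5, 0.4, 0.2]
opening: 0.0853
```

```bash
python3 -c "
from h import *
go(.36,-.25,.3,-19.2)"
```

```text
t 26.7333 pos [ 0.4506 -0.2226  0.2556] yaw -19.5 F [0.47 0.42 0.16] open 0.0853
shift [-0.0762 -0.0444 -0.0562] turn -0.3
```

```bash
python3 -c "
from h import *
go(.25,-.4,.28,-19.2)"
```

```text
t 26.7333 pos [ 0.4506 -0.2226  0.2556] yaw -19.5 F [0.47 0.42 0.16] open 0.0853
shift [-0.1299 -0.0242 -0.2343] turn -0.3
```

Request:
arm_command:
  deltas:
    - [-0.008,-0.002,-0.015,0]
    - [-0.024,-0.006,-0.044,0]
    - [-0.042,-0.01,-0.075,0]
    - [-0.06,-0.014,-0.108,0]
    - [-0.078,-0.018,-0.142,0]
    - [-0.098,-0.021,-0.176,0]
    - [-0.116,-0.024,-0.21,0]
    - [-0.128,-0.024,-0.23,0]

```text
time_s: 27.4
eef_pos: [0.2507, -0.3985, 0.2793]
tool_rot: [0.697, -0.12, 0.12, -0.696]
wrist_force: [0.5, 0.1, 0.2]
opening: 0.0854
```

```bash
python3 - <<'E'
from h import *
from rig import ctrl
import cv2
W0={}
for n in("top","side"):
    p=ctrl.capture(n); cv2.imwrite(f'pics/{n}9.png',p["color"][:,:,::-1])
    W=cloud(p)
    o=load(f"{n}0.npz"); 
    for t in("pen_cup","note_block","tape_roll","eraser","glue_pot","stapler"):
        for r in ctrl.masks_of(p,t)[:1]:
            q=W[r["mask"]]; print(n,t,round(r["confidence"],2),np.round(r["position"]),np.nanmedian(q,0).round(3))
    W=W.reshape(-1,3)
    # bar height: points around expected down bar location
    for k,(x,y,yaw) in dict(a=(.556,.262,23),b=(.5745,-.024,3.6),c=(.533,-.252,-19.2)).items():
        u=np.array([np.cos(np.radians(yaw)),np.sin(np.radians(yaw))]); d=W[:,:2]-[x,y]
        l=d@u; s=d@[-u[1],u[0]]
        m=(l>-.115)&(l<-.06)&(abs(s)<.04)&(W[:,2]>.05)
        m2=(abs(l)<.03)&(abs(s)<.04)&(W[:,2]>.18)&(W[:,2]<.225)
        print(n,k,"down:",m.sum(),(np.percentile(W[m,2],90).round(4),np.median(l[m]).round(4)) if m.sum() else "","up:",m2.sum(),W[m2,2].max().round(4) if m2.sum() else "")
go(.25,-.4,.28,-19.2)
E
```

```text
top pen_cup 0.92 [168. 251.] [0.678 0.13  0.052]
top note_block 0.63 [182. 331.] [ 0.656 -0.13   0.03 ]
top tape_roll 0.87 [262. 317.] [ 0.38  -0.098  0.023]
top eraser 0.57 [267. 250.] [0.377 0.102 0.014]
top glue_pot 0.54 [226. 422.] [ 0.528 -0.406  0.077]
top stapler 0.96 [186. 145.] [0.597 0.434 0.051]
top a down: 158 (np.float64(0.0999), np.float64(-0.0873)) up: 0 
top b down: 0  up: 175 0.2216
top c down: 164 (np.float64(0.0997), np.float64(-0.0883)) up: 0 
side pen_cup 0.63 [181. 311.] [0.684 0.143 0.084]
side note_block 0.82 [264. 353.] [ 0.652 -0.138  0.028]
side tape_roll 0.53 [389. 385.] [ 0.52  -0.423  0.07 ]
side glue_pot 0.87 [387. 387.] [ 0.519 -0.424  0.071]
side a down: 0  up: 0 
side b down: 0  up: 193 0.2163
side c down: 282 (np.float64(0.0966), np.float64(-0.0896)) up: 0 
t 28.1 pos [ 0.2535 -0.3964  0.2799] yaw -19.45 F [ 0.19  0.6  -0.74] open 0.085
shift [-0.0021 -0.0001 -0.0046] turn -0.25
```

View pics/side9.png

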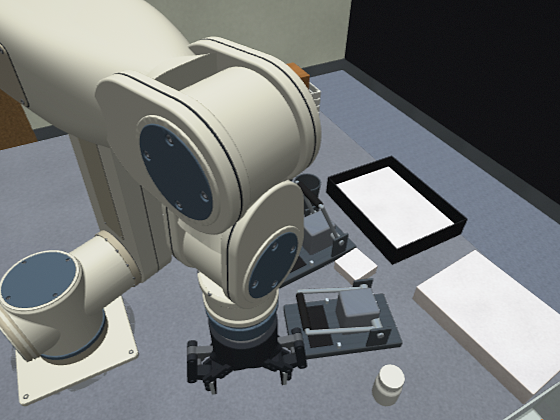

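View pics/top9.png

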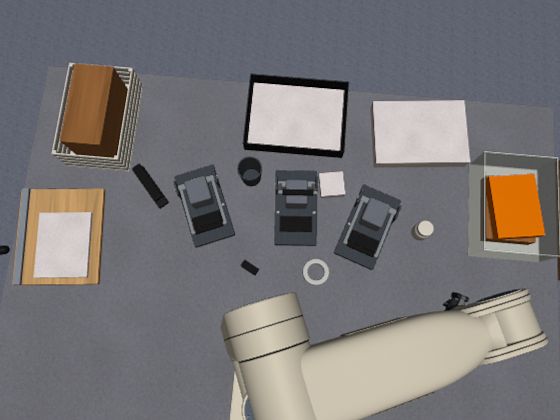

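Top view: handles a (at 205,210) and c (at 368,225) are down, with equal bar tops of 0.100 m. Handle b (at 297,185) is up. The bystanders are unmoved, and the robot is clear of everything. Handing in.

```bash
python3 -c "
from rig import ctrl
print(ctrl.close_job()); print(ctrl.read_state()['time_s'])"
```

```text
the job is handed in; nothing more can be done
None
the job is handed in; nothing more can be done
```

The job is handed in. Punch_b, the middle one, is jammed and its handle is back fully up. Handles a and c are fully down.

- **Free punches:** Handles a and c took about 3–4 N all the way to their end stops. At the stops I pressed about 23 N on a and 16 N on c.
- **Jammed punch:** Handle b began to bind at about 0.63 rad. I held it still at 0.664 rad with about 10 N for 0.67 s, then swung it back up. The highest push I read on it was 10.1 N.
- **Last checks:**
  - In the top camera, the bar tops of a and c are both about 0.100 m high, against 0.097 m nominal, so both are well within the limit. Bar b's top is about 0.22 m, the fully-up height.
  - The bystanders showed no movement beyond about 5 mm of detection noise, and the gripper is clear of everything.
  - The job finished at about 28 s of the 72 s allowed.
- **Disagreements:**
  - By arm position, a stopped at 1.017 rad and c at 1.040 rad. The likely cause is an uncertain grip, since the camera heights agree.
  - In the last side view the arm hid punch_a and three bystanders: the tape roll, eraser and stapler. The side network put the tape roll on the glue pot. I relied on the top view for all of these.

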